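Park the pot in the hollow at the top of the sloping gutter

TASK

A cream pot lies on its side at the foot of the sloping metal gutter. With closed fingertips, push it up the gutter, over the low crest and into the hollow against the upper stop, so that it stays there and does not roll back. Do not pick the pot up or lift it out of the gutter, and leave everything else where it stands.

Things in the scene. Friction and masses are not known exactly. Their poses are not given: they have to be found in the camera images.
- gutter: Fixed sloping gutter of bare aluminium on a grey base board, about 270 long (x), 74 wide (y). Origin at the centre of the base's underside, on the table top; x points level and uphill along the gutter, y across it, z up. The floor rises at 8 degrees from the foot lip to a low crest, then falls at 7 degrees to the stop plate. Side walls stand 12 mm above the floor, 54 mm apart inside, 4 thick.
- foot_lip (a point): Middle of the top edge of the 6 mm thick lip at the foot of the gutter, 8 mm above the floor there; at x -116, z 27 mm in the gutter's frame. The pot starts resting against this lip, its centre at about x -95, z 59 mm.
- crest (a point): Point on the gutter floor at the low crest, mid-width; at x 50, z 42 mm in the gutter's frame. Anywhere short of it the pot rolls back to the foot. The pot's centre passes about 37 mm above it.
- seat (a point): Where the pot's centre comes to rest in the hollow beyond the crest, touching the stop: x 85, y 0, z 75 mm in the gutter's frame. The upright stop plate's near face is at x 122, its top at z 76 mm.
- pot_center (a point): Centre of the cream pot that lies on its side in the gutter: a closed plastic cylinder with a screw lid, 74 mm in diameter and 50 mm wide, about 0.15 kg, which rolls along the gutter like a wheel with its axis across the gutter. The point is on the pot's axis, half-way along it, 37 mm above the gutter floor; its z axis is the pot's axis, so it lies level.
- pot: The same pot; origin at the centre of its bottom face (25 mm from the pot's centre along its axis), z along its axis.
- pigment: Bystander: small round pigment jar, 32 mm in diameter, 23 high, standing beside the gutter; origin at the centre of its underside.
- lid: Bystander: flat white jar lid, 52 mm in diameter, 14 high, lying beside the gutter; origin at the centre of its underside.
- clip: Bystander: plastic soak clip, 16 x 54 x 17 mm, lying beside the gutter; origin at the centre of its underside.
- polish: Bystander: nail polish bottle with a tall cap, 27 x 34 x 78 mm, standing beside the upper end of the gutter; origin at the centre of its underside.
- big_pot: Bystander: larger cream pot standing upright on the table away from the gutter, 86 mm in diameter, 48 high; origin at the centre of its underside.
Mind the look-alikes: they are no part of the job. What is shaped like the pot but pink or yellow is not meant.

How it is judged:
By the outcome, as a careful person would: the job done as asked, in the order asked, and still so for the second after the job is handed in, with the robot touching nothing.
It also fails if it takes over 40 s, if anything falls off the work surface, if the arm or the gripper's body presses on something with over 40 N, if the wrist force passes 120 N, or if a joint passes its speed limit or range.

ROBOT

A 6-joint arm with a two-finger parallel gripper is mounted at the origin on a cart in front of the work surface, level with it; the furniture and walls round the work are solid. World frame = base frame: x ahead of the robot, y to its left, z up, the work surface at z = 0. Lengths are in m, angles in rad, forces in N, time in s.
With the tool pointing down it reaches from about 0.275 to 1 m from the base axis. Payload 8.4 kg.
Tool frame: the origin (TCP) lies on the centre line of the jaws, within the pads' length; the fingertips stand 17 mm ahead of it and the grasp point (between the pads) lies 2 mm behind it (bot.tcp_to_tips is the z of the fingertips in the tool frame, in m); z points along the fingers, y is the line along which they close (so a half turn about z gives the same grasp; the last joint's range is limited). The gripper opens to 85 mm and grips with 20 to 120 N. Pads are 22 mm wide; open, the fingers measure 114 mm over their backs; the gripper's body (76 mm by 85 mm) begins 54 mm behind the grasp point. The pads swing forward as they close: fully open they stand 13 mm farther back than shut.
Start: joints at [-1.137, 0.353, 1.633, -0, 1.155, -0.002], TCP at [0.264, -0.567, 0.248] pointing down, gripper open.
Joint ranges: [-2.63, 2.63], [-0.92, 2.1], [0.06, 2.66], [-1.3, 4.44], [0, 2.69], [-3.02, 3.02]. Speed limits (rad/s): [2.22, 2.22, 2.79, 3.14, 3.14, 3.14].

INTERFACE

Orientations are given as a unit quaternion [x, y, z, w].
In Python, from workcell import bot, hand, kinematics, get_obs, vision, hand_in gives the robot as it stands. The module is installed in compiled form; this text tells all that it offers. Calls block until the motion is done:
- bot.reach(position, orientation): joint-space move of the TCP to a pose.
- bot.servo_line(position, ori=None, velocity=0.15): straight line of the TCP; ori=None keeps the orientation; velocity is the mean speed in m/s.
- bot.goto_joints(angles): joint-space move.
- hand.move_gripper(opening, strength=None): finger opening in m; strength is the grip in N (None keeps the last); returns when the fingers have stopped.
- bot.dwell(seconds).
- kinematics.solve_ik(position, orientation): joint angles nearest the present ones, or None.
- get_obs(): the state.
- vision.read_camera(name): name is "scene" or "top" or "wrist"; returns a dict with "frame" (400x640x3 uint8, red, green, blue), "intrinsics" (3x3 intrinsics, pixels), "view" (4x4, takes a point from world to camera coordinates). Camera axes: x right, y down, z forward; pixel columns grow to the right and rows downward; lengths in m; the calibration is good to about 2 mm. A picture is of the moment at which its call begins. There is no depth.
A pose or a line that the arm cannot do raises bot.IKError and nothing moves.
- hand_in(): hands the job in; it is judged then, once.
The state is a dict: "time_s": time; "joint_pos": joint angles; "joint_vel": joint speeds; "joint_efforts": joint torques, N m; "position": TCP position; "orientation": TCP orientation; "wrist_force": force on the tool from outside, world axes, zero at the start; "ft_torque": the same for the moment, N m; "gripper_width": finger opening in m; "grip_force": force on a finger pad.
Only numpy, scipy, OpenCV 4.12 (cv2) and the standard library are available. Lean on these libraries where they do the work, as an engineer would, in place of code of your own. Each camera call takes 0.05 s, during which the arm holds its last target. There are 200 camera calls.

## Working session

There is one attempt and no reset: what is moved stays moved. The work goes in short steps, each a Python script; the robot and the scene stay as the last script left them, time stands still between calls to the robot, and variables do not carry over. Pictures are saved under pics/ and viewed, at most 10 in all, crops included, and the job is handed in when it is done.

```bash
mkdir -p pics; python3 - <<'E'
from workcell import bot,vision,get_obs
import cv2,numpy as np
for n in ("scene","top"):
    d=vision.read_camera(n); cv2.imwrite(f"pics/{n}0.png",d["frame"][:,:,::-1]); np.savez(f"{n}0.npz",**d)
    print(n,d["intrinsics"].tolist(),np.linalg.inv(d["view"]).round(3).tolist())
print(get_obs()["time_s"],bot.tcp_to_tips)
E
```

```text
scene [[410.08251085121134, 0.0, 313.1075738410479], [0.0, 410.08251085121134, 201.74644583555187], [0.0, 0.0, 1.0]] [[-0.82, -0.241, 0.519, 0.068], [-0.572, 0.321, -0.755, 0.647], [0.016, -0.916, -0.401, 0.45], [0.0, 0.0, 0.0, 1.0]]
top [[409.6963096649671, 0.0, 312.1110390099381], [0.0, 409.6963096649671, 197.7645034498185], [0.0, 0.0, 1.0]] [[0.01, -0.989, 0.15, 0.442], [-1.0, -0.008, 0.016, -0.081], [-0.015, -0.15, -0.989, 1.039], [0.0, 0.0, 0.0, 1.0]]
0.1 0.017
```

View pics/top0.png

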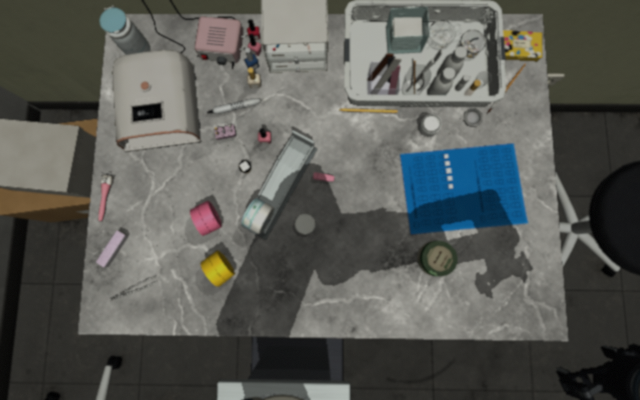

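View pics/scene0.png

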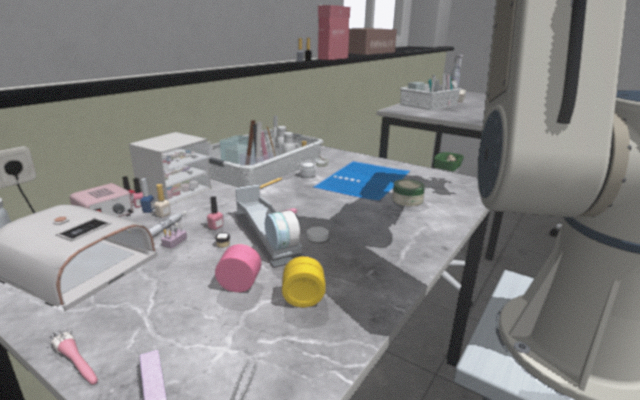

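The top view shows the gutter running from its foot at about (253,230) to its stop at about (303,137), with the pot at (257,216). The polish is at (264,134), the pigment at (245,166), the lid at (305,224) and the clip at (322,178). The scene view shows the pot at (283,229). I'll zoom in on both.

```bash
python3 - <<'E'
import cv2,numpy as np
a=cv2.imread("pics/top0.png")[115:245,225:345]; b=cv2.imread("pics/scene0.png")[170:280,200:340]
a=cv2.resize(a,None,fx=4.5,fy=4.5,interpolation=cv2.INTER_CUBIC);b=cv2.resize(b,(int(140*1.8),198),interpolation=cv2.INTER_CUBIC)
c=np.zeros((585,795,3),np.uint8);c[:a.shape[0],:540]=a;c[:198,540:792]=b
cv2.imwrite("pics/crop.png",cv2.convertScaleAbs(c,alpha=1.5))
E
```

```text
(no output)
```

View pics/crop.png

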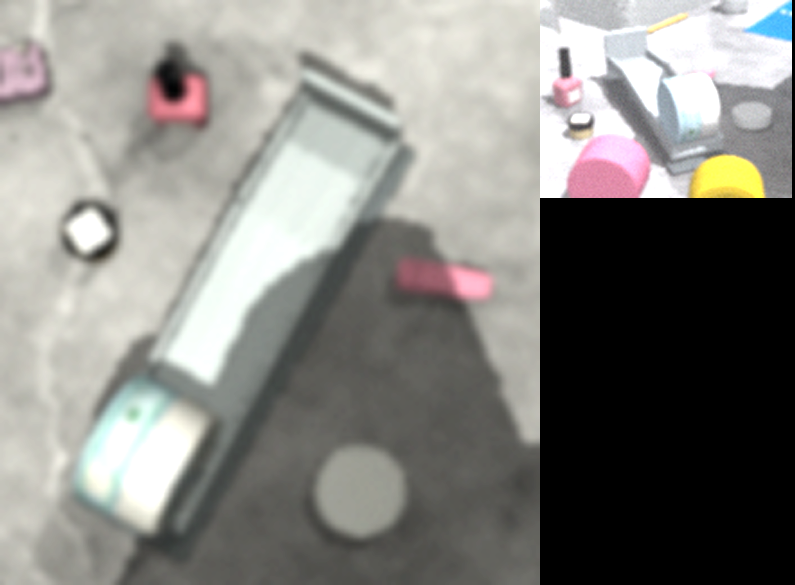

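The crop shows the crest as a brightness edge from crop (285,140) to (365,182). The top of the stop plate runs from (303,72) to (400,125), and the pot silhouette has corners (75,490), (150,378), (215,410) and (155,535). Next I'll cast rays through these.

```bash
cat >h.py <<'E'
import numpy as np
def ray(d,px,z):
    T=np.linalg.inv(d["view"]); v=T[:3,:3]@np.linalg.solve(d["intrinsics"],[px[0],px[1],1]); o=T[:3,3]
    return o+v*(z-o[2])/v[2]
E
python3 - <<'E'
import numpy as np
from h import ray
d=np.load("top0.npz")
P=lambda x,y,z:ray(d,(225+(x+.5)/4.5-.5,115+(y+.5)/4.5-.5),z).round(4)
for n,l,r,z in (("crest",(285,140),(365,182),.042),("stoptop",(303,72),(400,125),.076),("stopbot",(308,97),(385,140),.037)):
    l=P(*l,z);r=P(*r,z);v=r-l;m=(l+r)/2
    print(n,l,r,m.round(4),np.hypot(*v[:2]).round(4),"axis yaw deg",np.degrees(np.arctan2(v[0],-v[1])).round(1), )
c=[P(*q,.059) for q in((75,490),(150,378),(215,410),(155,535))];print("pot",c,np.mean(c,0))
print("wall",P(150,365,.045),P(298,95,.05))
for n,q,z in (("polishcap",(172,80),.078),("pig",(90,230),.023),("clip",(445,280),.017),("lid",(360,490),.014)):print(n,P(*q,z))
E
```

```text
crest [ 0.7251 -0.0025  0.042 ] [ 0.7013 -0.0475  0.042 ] [ 0.7132 -0.025   0.042 ] 0.0509 axis yaw deg -27.9
stoptop [ 0.7535 -0.0142  0.076 ] [ 0.7242 -0.0671  0.076 ] [ 0.7388 -0.0407  0.076 ] 0.0605 axis yaw deg -29.0
stopbot [ 0.7516 -0.0146  0.037 ] [ 0.7269 -0.0582  0.037 ] [ 0.7392 -0.0364  0.037 ] 0.0501 axis yaw deg -29.5
pot [array([0.5268, 0.1047, 0.059 ]), array([0.5876, 0.0664, 0.059 ]), array([0.5705, 0.0309, 0.059 ]), array([0.5033, 0.0612, 0.059 ])] [0.54705 0.0658  0.059  ]
wall [0.5969 0.0687 0.045 ] [ 0.7487 -0.0099  0.05  ]
polishcap [0.748  0.0565 0.078 ]
pig [0.6773 0.1084 0.023 ]
clip [ 0.6512 -0.0926  0.017 ]
lid [ 0.5322 -0.046   0.014 ]
```

```bash
cat >>h.py <<'E'
def G(o,yaw):
    c,s=np.cos(yaw),np.sin(yaw)
    return lambda p:np.array([o[0]+c*p[0]-s*p[1],o[1]+s*p[0]+c*p[1],p[2]])
def proj(d,p):
    q=d["view"]@np.r_[p,1]; q=d["intrinsics"]@q[:3]; return q[:2]/q[2]
E
python3 - <<'E'
import numpy as np,cv2
from h import *
g=G((.631,.020),np.radians(-28.6)); out=[]
for n,(x0,y0,w,h) in (("top",(215,110,120,140)),("scene",(205,170,110,110))):
    d=np.load(n+"0.npz"); f=5 if n=="scene" else 3.5
    im=cv2.resize(cv2.imread(f"pics/{n}0.png")[y0:y0+h,x0:x0+w],None,fx=f*1.,fy=f*1.,interpolation=cv2.INTER_CUBIC)
    im=cv2.convertScaleAbs(im,alpha=1.4)
    q=lambda p:tuple(int(v) for v in ((proj(d,g(p))-(x0,y0)+.5)*f))
    L=[]
    for s in(-1,1):
        L+=[((-.119,s*.031,.031),(.05,s*.031,.054)),((.05,s*.031,.054),(.122,s*.031,.045))]
    L+=[((.122,-.031,.076),(.122,.031,.076)),((-.116,-.027,.027),(-.116,.027,.027)),((.05,-.027,.042),(.05,.027,.042))]
    for a,b in L: cv2.line(im,q(a),q(b),(0,0,255),1)
    t=np.linspace(0,6.3,40)
    for s in(-.025,.025):
        cv2.polylines(im,[np.array([q((-.095+.037*np.cos(k),s,.059+.037*np.sin(k))) for k in t])],False,(0,200,0),1)
    out.append(im)
H=max(o.shape[0] for o in out)
cv2.imwrite("pics/ov.png",np.hstack([cv2.copyMakeBorder(o,0,H-o.shape[0],0,0,0) for o in out])[:, :800])
print(out[0].shape,out[1].shape)
E
```

```text
(490, 420, 3) (550, 550, 3)
```

View pics/ov.png

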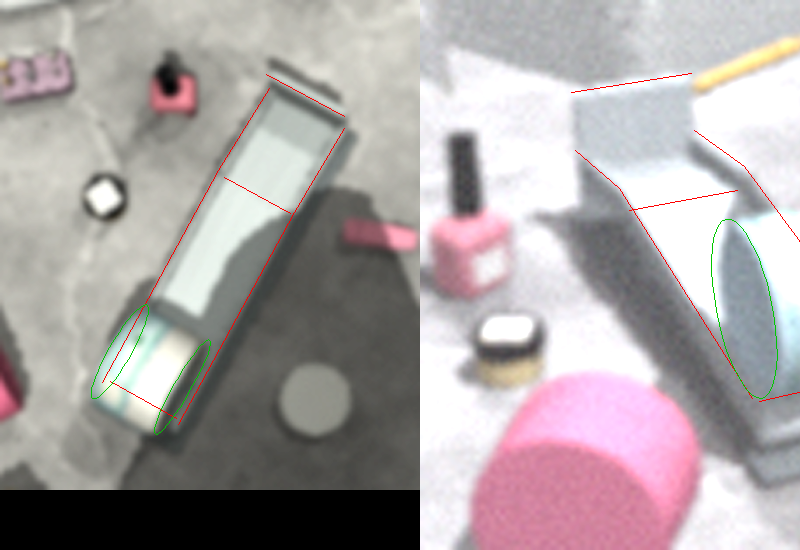

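The model agrees with both views to about 3 mm. I'm shifting the foot slightly to the origin (.629,.019) at yaw -28.8°. Now I'll close the gripper, go behind the pot and make the first part of the push.

```bash
cat >>h.py <<'E'
YAW=np.radians(-28.8); g=G((.629,.019),YAW)
def tcp(xp):  # TCP that puts the finger face at the rear of a pot centred at gutter x=xp, tips 12 mm below its centre
    z=np.interp(xp,[-.095,.05,.085],[.059,.0794,.075])
    return g((xp-.048,0,z+.005))
E
python3 - <<'E'
import numpy as np,cv2
from scipy.spatial.transform import Rotation as R
from workcell import bot,hand,kinematics,vision,get_obs
from h import *
c,s=np.cos(YAW),np.sin(YAW); best=None
p=tcp(-.107)
for k in(1,-1):
    q=R.from_matrix(np.array([[-c*k,-s*k,0],[-s*k,c*k,0],[0,0,-1]]).T if k==1 else np.array([[c,s,0],[s,-c,0],[0,0,-1]]).T).as_quat()
    j=kinematics.solve_ik(p,q); print(k,None if j is None else np.round(j,2))
    if j is not None and (best is None or abs(j[5])<abs(best[0])): best=(j[5],q)
q=best[1]; np.save("q.npy",q)
hand.move_gripper(0.0)
bot.reach(p+[0,0,.14],q); bot.servo_line(p,velocity=.12)
o=get_obs();print(o["time_s"],o["wrist_force"],o["position"],o["gripper_width"])
for x in(-.09,-.06):
    bot.servo_line(tcp(x),velocity=.05); o=get_obs(); print(x,o["time_s"],np.round(o["wrist_force"],2))
for n in("top","scene"): 
    d=vision.read_camera(n);np.savez(n+"1.npz",**d);cv2.imwrite(f"pics/{n}1.png",d["frame"][:,:,::-1])
a=cv2.resize(cv2.imread("pics/top1.png")[110:250,215:335],None,fx=3.5,fy=3.5);b=cv2.resize(cv2.imread("pics/scene1.png")[130:270,205:345],(370,490))[:490]
b=cv2.resize(b,(370,490));cv2.imwrite("pics/c1.png",cv2.convertScaleAbs(np.hstack([a,b]),alpha=1.4))
E
```

```text
1 [ 0.18  0.43  2.03 -0.    0.68 -0.88]
-1 [ 0.18  0.43  2.03 -0.    0.68  2.26]
4.6667 [-0.78457727  0.57811655 -0.06149784] [0.49367072 0.09375412 0.06457374] 5.9198250273413936e-05
-0.09 5.1583 [-0.26 -0.2  -0.18]
-0.06 5.9167 [0.26 0.67 0.23]
```

View pics/c1.png

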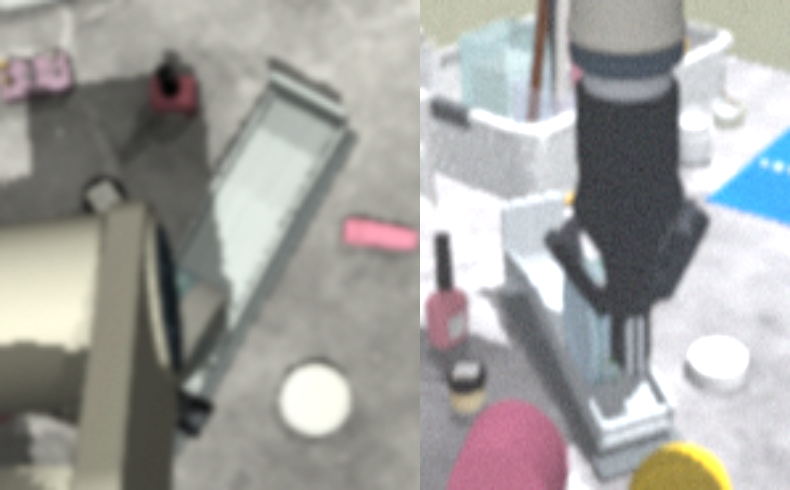

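The pot has left the lip and sits ahead of the closed fingertips, between the walls. I'll push on over the crest and look again.

```bash
python3 - <<'E'
import numpy as np,cv2
from workcell import bot,vision,get_obs
from h import *
for x in(0,.05,.072,.08):
    bot.servo_line(tcp(x),velocity=.06 if x<.06 else .03); o=get_obs(); print(x,o["time_s"],np.round(o["wrist_force"],2))
bot.dwell(.5)
bot.servo_line(tcp(.06),velocity=.05)
n="scene";d=vision.read_camera(n);cv2.imwrite("pics/s2.png",cv2.resize(d["frame"][110:280,200:370,::-1],None,fx=3.2,fy=3.2)); print(proj(d,g((.085,0,.075)))-[200,110])
E
```

```text
0 7.175 [-0.28  0.19 -0.71]
0.05 8.1667 [-0.12 -0.08 -0.51]
0.072 9.0583 [-0.2   0.67 -1.08]
0.08 9.475 [ 0.06 -0.48  0.81]
[52.89644051 81.57967067]
```

View pics/s2.png

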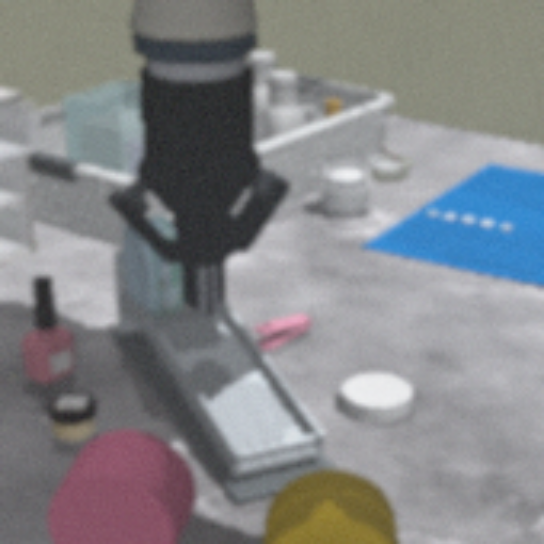

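The pot is at the stop, around crop (155,270), and the fingers have backed off 20 mm. Next I'll withdraw fully and check.

```bash
python3 - <<'E'
import numpy as np,cv2
from workcell import bot,vision,get_obs
from h import *
bot.servo_line(tcp(.02),velocity=.1)
bot.servo_line(tcp(.02)+[0,0,.15],velocity=.15)
bot.servo_line(g((-.22,-.12,.25)),velocity=.2)
bot.dwell(.5)
o=[]
for n,(x,y) in(("scene",(200,120)),("top",(215,110))):
    d=vision.read_camera(n);o.append(cv2.resize(d["frame"][y:y+140,x:x+130,::-1],None,fx=3,fy=3)); print(3*(proj(d,g((.085,0,.075)))-[x,y]))
cv2.imwrite("pics/f.png",cv2.convertScaleAbs(np.hstack(o),alpha=1.3));print(get_obs()["time_s"])
E
```

```text
[158.68932154 214.73901201]
[239.33716147 121.9917803 ]
14.1583
```

View pics/f.png

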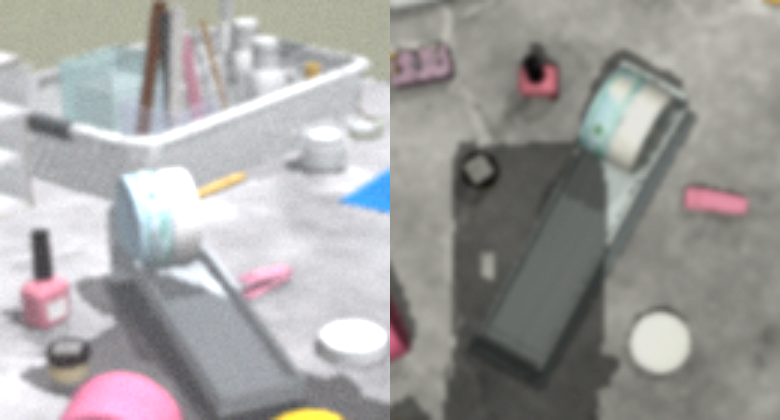

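The pot rests against the stop, at about (158,215) in the scene crop and (628,117) in the top crop, which matches the predicted seat. The bystanders haven't moved and the arm is clear.

```bash
python3 -c "
from workcell import hand_in
print(hand_in())"
```

```text
the job is handed in; nothing more can be done
None
```

The pot was pushed over the crest and rests in the hollow against the upper stop; the bystanders are where they were, and the job is handed in after about 14 s of robot time.

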